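# Bring the red-lidded jar round on a pull-out carousel and hold it

## Robot

A 6-joint arm with a two-finger parallel gripper is mounted at the origin on the work surface. World frame = base frame: x ahead of the robot, y to its left, z up, the work surface at z = 0. Lengths are in m, angles in rad, forces in N, time in s.
With the tool pointing down it reaches from about 0.35 to 0.775 m from the base axis. Payload 5.5 kg.
Tool frame: the origin (TCP) lies midway between the tips of the shut fingers; the grasp point (between the pads) lies 19 mm behind it; z points along the fingers, x is the direction in which the jaws open and shut, and the axes are right-handed (so a half turn about z gives the same grasp; the last joint's range is limited). The gripper opens to 85 mm and grips with 20 to 120 N. Pads are 22 mm wide; open, the fingers measure 114 mm over their backs; the gripper's body (76 mm by 85 mm) begins 54 mm behind the grasp point. The pads swing forward as they close: fully open they stand 13 mm farther back than shut.
Start: joints at [-1.473, 0.313, 0.046, 1.304, 0, 1.431], TCP at [0.135, -0.559, 0.231] pointing down, gripper open.
Joint ranges: [-2.76, 2.76], [-0.86, 1.69], [-1.03, 1.26], [-2.2, 2.34], [-1.47, 1.5], [-3.14, 3.14]. Speed limits (rad/s): [2.57, 2.57, 3.14, 3.14, 3.14, 3.14].

## Interface

Orientations are given as a unit quaternion [w, x, y, z].
In Python, from workcell import env gives the robot as it stands.
- The arm moves only by the tool servo_tool, never from a script. Its argument "targets" is a list of rows, each an object with "xyz": the shift along the tool's x, y, z in m, a list of three; "twist": the turn, a rotation vector about the tool's x, y, z in rad, a list of three; "jaw": the opening, from 0 (shut) to 1 (fully open). A call has 1 to 12 rows; each row is the pose to reach, as a shift and turn from the pose commanded when the call began, along the tool's axes at that moment; what a row does not reach only later rows make up. A row lasts 1/12 s, in which the tool goes at most 41.7 mm and 7.16 degrees, less where a joint would pass 70% of its speed; a pose out of reach is approached as far as the arm can. A call with a gripper value outside its range is refused whole. The fingers move at their own pace and stop on an object; "squeeze" is the grip in N (left out, the last holds). Time passes only in rows, so rows that repeat a pose let the fingers close. It gives the time, the measured TCP pose, the force and the opening at its end, in the units of the state.
- env.get_state(): the state, without advancing time (a new reading comes with each control period).
- env.read_camera(name): name is "side" or "top" or "wrist"; returns a dict with "color" (480x640x3 uint8, red, green, blue), "depth" (480x640 float32, m along the optical axis (not along the pixel's ray), 0 where there is no reading), "fx", "fy", "cx", "cy" (pixels), "eye" and "attitude" of the camera in the world. Camera axes: x right, y down, z forward; pixel columns grow to the right and rows downward; lengths in m; the calibration is good to about 2 mm. A picture is of the moment at which its call begins.
- env.hand_in(): hands the job in, once; it reports no verdict.
The state is a dict: "clock": time; "joint_pos": joint angles; "qvel": joint speeds; "tau": joint torques, N m; "tcp_pos": TCP position; "orientation": TCP orientation; "wrist_force": force on the tool from outside, world axes, zero at the start; "ft_torque": the same for the moment, N m; "finger_gap": finger opening in m.
Only numpy, scipy, OpenCV 4.12 (cv2) and the standard library are available. Lean on these libraries where they do the work, as an engineer would, in place of code of your own. Each camera call takes 0.05 s, during which the arm holds its last target. There are 200 camera calls.

## Task

Pull the tray with the jar carousel fully out from under the bench shelf, then turn the carousel until the jar with the red lid stands straight at the front, over the middle of the tray's handle. Grip the carousel's top knob and keep gripping it so that nothing swings while I reach for the jar: finish while still holding it there, standing still. Keep all the jars standing on the carousel and leave the glue bottle, the screwdriver and the tape measure where they are.

Things in the scene. Friction and masses are not known exactly. Their poses are not given: they have to be found in the camera images.
- tray (a joint): How far the tray is pulled out on its drawer runners, in m: 0 = home under the bench shelf, 0.145 = fully out against the stop. It slides only along the x axis of tray_axis (out is -x) and stays where it is left; the pull is 4 to 6 N. The tray is of wood, 244 x 240 mm, its front board's top 44 mm above the bench.
- bench_shelf: Fixed plywood shelf on two side panels, 305 mm wide, 180 mm deep, open at front and back; board 187 to 205 mm above the bench. Origin on the bench, under the turntable's axis as it is with the tray home; front towards -x, z up. The board's front edge lies 45 mm in front of the origin, so 100 mm behind the turntable's axis when the tray is fully out.
- handle (a point): Middle of the tray's dark steel pull bar: 10 mm thick, 100 mm long, level, along the tray's y axis, 52 mm above the bench, 38 mm in front of the tray's front board, 160 mm in front of the turntable's axis; legs at its two ends. Axes: x from the front to the back of the tray (pull towards -x), z up.
- tray_axis (a point): Point of the tray on the turntable's axis, 30 mm above the bench; it moves with the tray but does not turn with the turntable. The tray's front, with the handle, lies towards its -x; z up.
- carousel (a joint): Angle of the turntable on the tray, in rad, growing anticlockwise seen from above, no end stops; its zero means nothing. It turns easily (0.04 to 0.06 N m), without spring. Plain grey round plate, 220 mm across, with a 10 mm rim; five jars stand loose on it, their centres 57 to 76 mm from the axis, in any order, held by friction and the rim.
- knob: Round black fluted knob on the turntable's centre post, turning with it: 44 mm across, 32 mm high, origin at its centre, on the turntable's axis, 152 mm above the bench and 44 mm above the jars' lids; z up. With the tray home it is under the shelf board, out of reach from above.
- jar_red_center (a point): Glass jar of fixings, 60 mm across and 70 mm tall, with a red plastic lid (57 mm across); the point is at its centre, 35 mm above its foot. Stands loose on the turntable and rides round with it; leave it standing there. This is the marked jar: its bearing from the turntable's axis tells where it faces.
- jar_black_center (a point): Glass jar of fixings, 60 mm across and 70 mm tall, with a black plastic lid (57 mm across); the point is at its centre, 35 mm above its foot. Stands loose on the turntable and rides round with it; leave it standing there.
- jar_white_center (a point): Glass jar of fixings, 60 mm across and 70 mm tall, with a white plastic lid (57 mm across); the point is at its centre, 35 mm above its foot. Stands loose on the turntable and rides round with it; leave it standing there.
- jar_steel_center (a point): Glass jar of fixings, 60 mm across and 70 mm tall, with a bare steel lid (57 mm across); the point is at its centre, 35 mm above its foot. Stands loose on the turntable and rides round with it; leave it standing there.
- jar_brass_center (a point): Glass jar of fixings, 60 mm across and 70 mm tall, with a brass-coloured lid (57 mm across); the point is at its centre, 35 mm above its foot. Stands loose on the turntable and rides round with it; leave it standing there.
- glue_center (a point): Yellow glue bottle with an orange cap, 56 mm across, 150 mm tall, standing on the bench to the left of the tray (seen from the front); the point is half-way up. Leave alone.
- driver_grip (a point): Screwdriver with a green handle lying on the bench to the right of the tray, pointing roughly along it; the point is the middle of its handle. Leave alone.
- tape_measure: Yellow tape measure, 66 x 36 x 60 mm, standing on the bench beside the shelf, to the right of it; origin at the middle of its underside. Leave alone.
Not all that is in view belongs to the job. Leave any blue look-alike of the part that bears jar_red_center alone. What is shaped like the part that bears jar_steel_center but turquoise is not meant.

How it is judged:
By the outcome, as a careful person would: the job done as asked, in the order asked, and still so for the second after the job is handed in, while the arm keeps its last pose, push and grip.
It also fails if it takes over 64 s, if anything falls off the work surface, if the arm or the gripper's body presses on something with over 40 N, if the wrist force passes 120 N, or if a joint passes its speed limit or range.

## Working session

There is one attempt and no reset: what is moved stays moved. The work goes in short steps, Python scripts to look and compute and a tool call to move; the robot and the scene stay as the last step left them, time stands still between calls to the robot, and variables do not carry over. Pictures are saved under pics/ and viewed, about 8 in all and at most 12, crops included, and the job is handed in when it is done.

Besides the shell and the picture viewer there is one more tool, called after "Call:" as name([rows], argument=value, ...), one row to a line, values as JSON. servo_tool: Moves the arm, as the interface text tells. Its arguments: {"type":"object","properties":{"targets":{"type":"array","items":{"type":"object","properties":{"xyz":{"type":"array","items":{"type":"number"}},"twist":{"type":"array","items":{"type":"number"}},"jaw":{"type":"number"}}}},"squeeze":{"type":"number"}},"required":["targets"]}

```bash
mkdir -p pics
cat > h.py <<'E'
import numpy as np, cv2
from scipy.spatial.transform import Rotation as R
from workcell import env
def rot(q): return R.from_quat([q[1],q[2],q[3],q[0]])
def att(c):
    a=np.array(c["attitude"],float)
    return a if a.shape==(3,3) else rot(a).as_matrix()
def ray(c,u,v,z):
    d=att(c)@np.array([(u-c["cx"])/c["fx"],(v-c["cy"])/c["fy"],1]); e=np.array(c["eye"])
    return e+d*(z-e[2])/d[2]
def cloud(c):
    v,u=np.mgrid[0:480,0:640]; d=c["depth"]
    p=np.stack([(u-c["cx"])/c["fx"]*d,(v-c["cy"])/c["fy"]*d,d],-1)
    P=p@att(c).T+np.array(c["eye"]); P[d==0]=np.nan; return P
def proj(c,p):
    q=att(c).T@(np.array(p)-np.array(c["eye"])); return q[0]/q[2]*c["fx"]+c["cx"], q[1]/q[2]*c["fy"]+c["cy"]
def save(c,n): cv2.imwrite("pics/"+n,c["color"][:,:,::-1])
E
python3 - <<'E'
from h import *
for n in("top","side"):
    c=env.read_camera(n); save(c,n+"0.png"); np.savez(n+"0.npz",**c); print(n,c["fx"],c["cx"],c["cy"],c["eye"],c["attitude"])
print(env.get_state())
E
```

```text
top 593.9294292708423 321.23921342627824 237.4528750811079 [ 0.42615329 -0.04096845  1.19556116] [ 0.03908509 -0.69641311  0.7151685  -0.04489034]
side 526.4413470189611 318.4668269138037 234.67490502822005 [0.15290636 0.64237218 0.81414498] [ 0.11177186 -0.25013987  0.87415099 -0.4009952 ]
{'clock': 0.1, 'joint_pos': array([-1.47259528e+00,  3.13948444e-01,  4.50829577e-02,  1.30359474e+00,
       -5.67178777e-06,  1.43120960e+00]), 'qvel': array([-0.00091142, -0.00173843,  0.00155563, -0.00040678,  0.00149816,
       -0.00037818]), 'tau': array([ 3.66209824e-03, -4.81723273e+01,  2.99246281e+01,  1.26173111e-02,
       -7.93916774e-05, -8.78109233e-06]), 'tcp_pos': array([ 0.13539417, -0.55836115,  0.23048093]), 'orientation': array([-5.98360650e-04,  7.85987398e-01, -6.18241958e-01, -5.78025811e-04]), 'wrist_force': array([-0.2225082 ,  0.54046016,  0.18143086]), 'ft_torque': array([-0.03585343, -0.00439815,  0.00578326]), 'finger_gap': 0.08526770580123451}
```

View pics/top0.png

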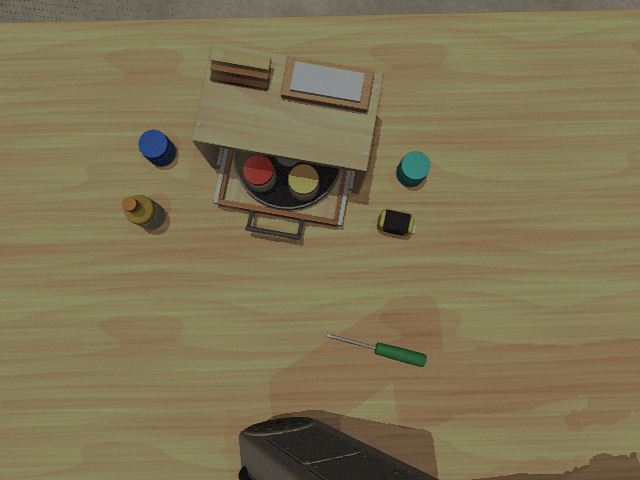

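View pics/side0.png

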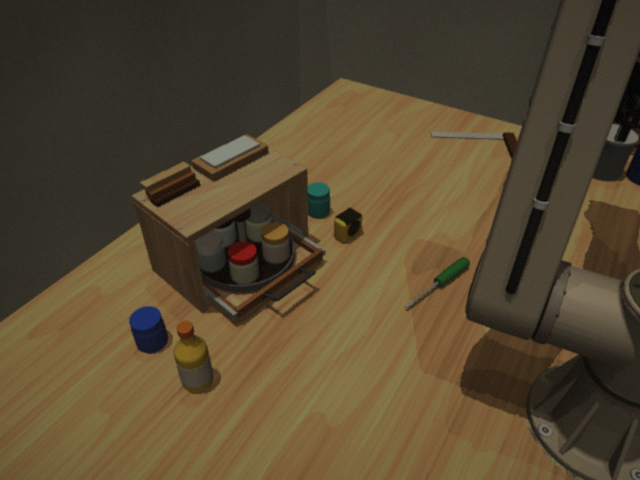

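The top view shows the tray's handle bar at about (275,231), the red lid at (258,171), the brass lid at (303,180), and the shelf at about (290,110). Lookalikes for the red jar are the blue jar (157,147), the turquoise jar (413,168) and the brass jar; the red lid at (258,171), on the turntable, is the one. The glue is at (140,208), the tape at (396,222) and the screwdriver at (380,348). In the side view the handle is at (290,287) and the red lid at (242,253).

Run:
```python
from h import *
c=dict(np.load("top0.npz")); P=cloud(c); col=c["color"].astype(int)
# handle: cloud heights in box
b=np.zeros((480,640),bool); b[205:250,235:315]=1
m=b&(P[...,2]>0.044)&(P[...,2]<0.065)&(col.max(2)<90)
v,u=np.nonzero(m); print("handle px",m.sum(),u.min(),u.max(),v.min(),v.max(),np.nanmedian(P[m],0))
# front bar line by minAreaRect of the lower pixels
(x,y),wh,a=cv2.minAreaRect(np.stack([u,v],1).astype(np.float32)); print((x,y),wh,a)
box=cv2.boxPoints(((x,y),wh,a)); print([ray(c,*q,0.057).round(4) for q in box])
for n in("top","side"):
    c=dict(np.load(n+"0.npz")); col=c["color"].astype(int); P=cloud(c)
    r=(col[...,0]>90)&(col[...,1]<50)&(col[...,2]<60)
    k,l,s,ce=cv2.connectedComponentsWithStats(r.astype(np.uint8))
    for i in range(1,k):
        if s[i,4]>80: print(n,"red",s[i],ce[i],np.nanmedian(P[l==i],0).round(4), ray(c,*ce[i],0.108).round(4))
c=dict(np.load("top0.npz")); P=cloud(c)
# shelf board: z ~0.205
m=(abs(P[...,2]-0.205)<0.006).astype(np.uint8); m[:, :180]=0;m[:,400:]=0;m[200:]=0
v,u=np.nonzero(m); rr=cv2.minAreaRect(np.stack([u,v],1).astype(np.float32)); print(rr); print([ray(c,*q,0.205).round(4) for q in cv2.boxPoints(rr)])
img=c["color"][90:250,120:440,::-1]; cv2.imwrite("pics/crop1.png",cv2.resize(img,(800,400),interpolation=cv2.INTER_CUBIC))
```

```text
handle px 388 237 310 205 239 [0.57727514 0.03692357 0.05412043]
(273.5, 222.0) (73.0, 34.0) -0.0
[array([0.5632, 0.1103, 0.057 ]), array([0.6297, 0.1096, 0.057 ]), array([ 0.626 , -0.0321,  0.057 ]), array([ 0.5595, -0.0304,  0.057 ])]
top red [246 156  27  28 383] [260.16449086 167.52219321] [0.6924 0.0592 0.1077] [0.6905 0.0589 0.108 ]
side red [231 244  25  16 221] [245.12669683 253.02262443] [0.6747 0.069  0.1075] [0.6741 0.0691 0.108 ]
((287.50732421875, 106.45779418945312), (177.7236328125, 101.8194808959961), 9.86580753326416)
[array([0.7155, 0.1671, 0.205 ]), array([0.8947, 0.1365, 0.205 ]), array([ 0.8319, -0.1673,  0.205 ]), array([ 0.6548, -0.1305,  0.205 ])]
```

View pics/crop1.png

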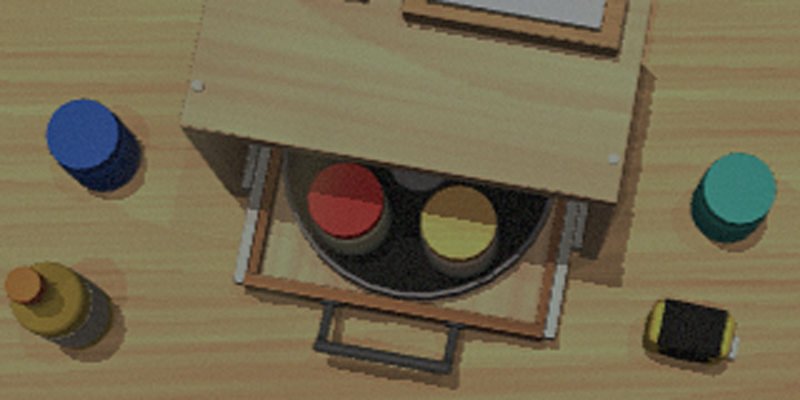

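```bash
cat >> h.py <<'E'
def plan(p,xdir):
    """shift and twist in present tool axes to TCP p, pointing down, jaw axis along xdir(deg, world)"""
    s=env.get_state(); r=rot(s["orientation"]); a=np.radians(xdir)
    x=np.array([np.cos(a),np.sin(a),0]); z=np.array([0,0,-1.]); best=None
    for sg in(1,-1):
        T=R.from_matrix(np.stack([sg*x,np.cross(z,sg*x),z],1)); w=(r.inv()*T).as_rotvec()
        print("twist",w.round(4),np.degrees(np.linalg.norm(w)).round(1))
    print("shift",r.inv().apply(np.array(p)-s["tcp_pos"]).round(4),"t",s["clock"],"q",s["joint_pos"].round(2))
E
python3 - <<'E'
from h import *
c=dict(np.load("top0.npz")); P=cloud(c); col=c["color"].astype(int)
m=np.zeros((480,640),np.uint8); m[222:242,240:310]=1
m&=((P[...,2]>0.042)&(P[...,2]<0.068)&(col.max(2)<85)).astype(np.uint8)
v,u=np.nonzero(m); Q=np.array([ray(c,a,b,0.057) for a,b in zip(u,v)])
f=cv2.fitLine(Q[:,:2].astype(np.float32),cv2.DIST_HUBER,0,.001,.001).ravel(); d=f[:2]; t=(Q[:,:2]-f[2:])@d; n=np.array([-d[1],d[0]]); e=(Q[:,:2]-f[2:])@n
print(len(Q),"yaw",np.degrees(np.arctan2(d[1],d[0])),t.min(),t.max(),np.ptp(e),"ctr",f[2:]+d*(t.min()+t.max())/2)
# front board: brown top z .044, shelf edge yaw
m=(abs(P[...,2]-0.205)<0.006); m[:,:190]=0;m[:,390:]=0;m[180:]=0
q=[]
for uu in range(215,355,4):
    vv=np.nonzero(m[:,uu])[0].max(); q.append(ray(c,uu,vv+.5,.205)[:2])
q=np.array(q,np.float32); g=cv2.fitLine(q,cv2.DIST_HUBER,0,.001,.001).ravel(); print("edge yaw",np.degrees(np.arctan2(g[1],g[0])),g)
plan([0.572,0.04,0.13],-11.5)
E
```

```text
334 yaw 80.36403 -0.044436500735115535 0.06481755125983646 0.034704990489085735 ctr [0.57527811 0.04073971]
edge yaw 78.441895 [0.20036148 0.979722   0.68442595 0.0108588 ]
twist [-1.1000e-03  1.3000e-03 -1.1323e+00] 64.9
twist [1.5000e-03 1.3000e-03 2.0093e+00] 115.1
shift [-0.4785 -0.5652  0.1014] t 0.1 q [-1.47  0.31  0.05  1.3  -0.    1.43]
```

Call:
servo_tool([
  {"xyz": [-0.478,-0.565,0.0],"twist": [0,0,-1.132],"jaw": 1},
  {"xyz": [-0.478,-0.565,0.0],"twist": [0,0,-1.132],"jaw": 1},
  {"xyz": [-0.478,-0.565,0.0],"twist": [0,0,-1.132],"jaw": 1},
  {"xyz": [-0.478,-0.565,0.0],"twist": [0,0,-1.132],"jaw": 1},
  {"xyz": [-0.478,-0.565,0.0],"twist": [0,0,-1.132],"jaw": 1},
  {"xyz": [-0.478,-0.565,0.0],"twist": [0,0,-1.132],"jaw": 1},
  {"xyz": [-0.478,-0.565,0.0],"twist": [0,0,-1.132],"jaw": 1},
  {"xyz": [-0.478,-0.565,0.0],"twist": [0,0,-1.132],"jaw": 1},
  {"xyz": [-0.478,-0.565,0.0],"twist": [0,0,-1.132],"jaw": 1},
  {"xyz": [-0.478,-0.565,0.0],"twist": [0,0,-1.132],"jaw": 1},
  {"xyz": [-0.478,-0.565,0.0],"twist": [0,0,-1.132],"jaw": 1},
  {"xyz": [-0.478,-0.565,0.0],"twist": [0,0,-1.132],"jaw": 1},
])

```text
clock: 1.1
tcp_pos: [0.4309, -0.1531, 0.2312]
orientation: [0.0, 0.995, -0.1, -0.0]
wrist_force: [0.1, -0.5, -0.0]
finger_gap: 0.0852
```

Run:
```python
from h import *
plan([0.572,0.04,0.15],-11.5)
```

```text
twist [ 0.0001  0.0001 -0.0004] 0.0
twist [ 2.0000e-04 -2.0000e-04  3.1412e+00] 180.0
shift [ 0.0997 -0.2174  0.0811] t 1.1 q [-0.52  0.09 -0.24  1.25 -0.    1.25]
```

Call:
servo_tool([
  {"xyz": [0.09,-0.217,0.03],"jaw": 0.35},
  {"xyz": [0.09,-0.217,0.03],"jaw": 0.35},
  {"xyz": [0.09,-0.217,0.03],"jaw": 0.35},
  {"xyz": [0.09,-0.217,0.03],"jaw": 0.35},
  {"xyz": [0.09,-0.217,0.03],"jaw": 0.35},
  {"xyz": [0.09,-0.217,0.03],"jaw": 0.35},
  {"xyz": [0.09,-0.217,0.03],"jaw": 0.35},
  {"xyz": [0.09,-0.217,0.03],"jaw": 0.35},
])

```text
schema error: expected keys xyz, twist, jaw
```

Run:
```python
from h import *
c=env.read_camera("wrist"); save(c,"wrist1.png"); np.savez("wrist1.npz",**c)
s=env.get_state(); print(s["clock"],s["tcp_pos"],s["finger_gap"],c["eye"],proj(c,[0.5725,0.041,0.057]))
P=cloud(c); m=(abs(P[...,2]-0.055)<0.006)&(c["color"].max(2)<90); print(m.sum(),np.nanmedian(P[m],0))
```

```text
1.15 [ 0.4344593  -0.14725132  0.23120419] 0.08577939161542886 [ 0.44389322 -0.09010879  0.37400007] (np.float64(459.5993922075034), np.float64(-70.98220391610045))
2497 [ 0.63820558 -0.18681024  0.05661273]
```

View pics/wrist1.png

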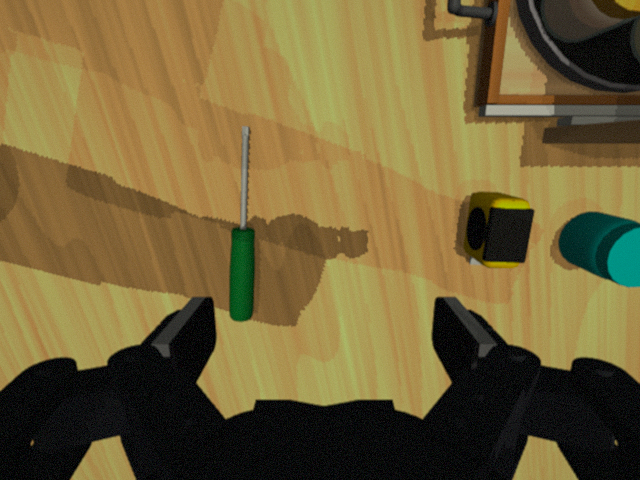

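Call:
servo_tool([
  {"xyz": [0.098,-0.18,0.0],"twist": [0,0,0],"jaw": 1},
  {"xyz": [0.098,-0.18,0.0],"twist": [0,0,0],"jaw": 1},
  {"xyz": [0.098,-0.18,0.0],"twist": [0,0,0],"jaw": 1},
  {"xyz": [0.098,-0.18,0.0],"twist": [0,0,0],"jaw": 1},
  {"xyz": [0.098,-0.18,0.0],"twist": [0,0,0],"jaw": 1},
  {"xyz": [0.098,-0.18,0.0],"twist": [0,0,0],"jaw": 1},
  {"xyz": [0.098,-0.18,0.0],"twist": [0,0,0],"jaw": 1},
])

```text
clock: 1.73
tcp_pos: [0.5627, 0.0035, 0.2301]
orientation: [0.0, 0.995, -0.098, -0.001]
wrist_force: [-0.1, 0.7, 0.5]
finger_gap: 0.0852
```

Run:
```python
from h import *
c=env.read_camera("wrist"); save(c,"wrist2.png"); np.savez("wrist2.npz",**c)
s=env.get_state(); print(s["clock"],s["tcp_pos"],s["finger_gap"],c["eye"],proj(c,[0.5725,0.041,0.057]))
P=cloud(c); m=(abs(P[...,2]-0.055)<0.006)&(c["color"].max(2)<90); print(m.sum(),np.nanmedian(P[m],0))
cv2.imwrite("m.png",m*255)
plan([0.572,0.04,0.033],-11.5)
```

```text
1.7833 [0.56197593 0.00237376 0.23036102] 0.08550492787970315 [0.57575337 0.06648608 0.37292516] (np.float64(326.79113009629964), np.float64(176.62827882202805))
4474 [0.7152164  0.01648285 0.05298315]
twist [0.0006 0.002  0.0015] 0.1
twist [-3.10e-03  1.00e-03 -3.14e+00] 179.9
shift [ 0.0028 -0.039   0.1973] t 1.7833 q [-0.14  0.29  0.01  1.29 -0.    1.63][ WARN:0@1.882] global loadsave.cpp:1063 imwrite_ Unsupported depth image for selected encoder is fallbacked to CV_8U.
```

View pics/wrist2.png

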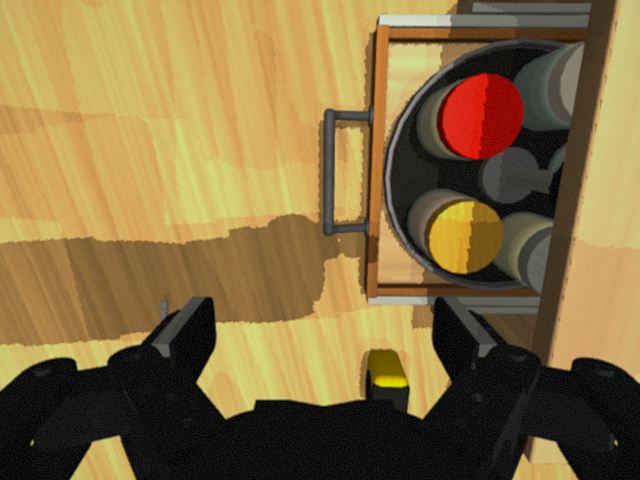

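The wrist view shows the bar from (330,110) to (329,233) with its middle at (330,172). The red lid is at (482,116) and the brass lid at (465,237), all on the tray.

Run:
```python
from h import *
c=dict(np.load("wrist2.npz")); 
a,b,m=[ray(c,330,110,.057),ray(c,329,233,.057),ray(c,329.5,172,.057)]; print(a,b,m,np.linalg.norm(a-b),np.degrees(np.arctan2(*(a-b)[1::-1])))
print(ray(c,482,116,.108),ray(c,465,237,.108), ray(c,510,175,.03))
plan([m[0],m[1],0.034],-11.5)
```

```text
[0.58562222 0.09358862 0.057     ] [ 0.56472713 -0.00839408  0.057     ] [0.57554615 0.04439291 0.057     ] 0.1041012738308676 78.42100336201828
[0.68647625 0.06463808 0.108     ] [ 0.66652278 -0.01946742  0.108     ] [0.74021418 0.00668586 0.03      ]
twist [0.0006 0.002  0.0015] 0.1
twist [-3.10e-03  1.00e-03 -3.14e+00] 179.9
shift [ 0.0054 -0.044   0.1963] t 1.7833 q [-0.14  0.29  0.01  1.29 -0.    1.63]
```

Call:
servo_tool([
  {"xyz": [0.005,-0.042,0.08],"twist": [0,0,0],"jaw": 0.35},
  {"xyz": [0.005,-0.042,0.08],"twist": [0,0,0],"jaw": 0.35},
  {"xyz": [0.005,-0.042,0.08],"twist": [0,0,0],"jaw": 0.35},
  {"xyz": [0.005,-0.042,0.1],"twist": [0,0,0],"jaw": 0.35},
  {"xyz": [0.005,-0.042,0.1],"twist": [0,0,0],"jaw": 0.35},
  {"xyz": [0.005,-0.042,0.1],"twist": [0,0,0],"jaw": 0.35},
], squeeze=50)

```text
clock: 2.28
tcp_pos: [0.5744, 0.0407, 0.1313]
orientation: [0.0, 0.995, -0.101, -0.001]
wrist_force: [0.1, -0.0, -0.2]
finger_gap: 0.0298
```

Run:
```python
from h import *
plan([.575,.0435,0.035],-11.5)
```

```text
twist [ 0.0007  0.0022 -0.0018] 0.2
twist [ 3.4000e-03 -1.1000e-03  3.1398e+00] 179.9
shift [ 0.0003 -0.003   0.0963] t 2.2833 q [-0.07  0.36 -0.13  1.08 -0.    1.7 ]
```

Call:
servo_tool([
  {"xyz": [0,-0.002,0.035],"twist": [0,0,0],"jaw": 0.33},
  {"xyz": [0,-0.002,0.065],"twist": [0,0,0],"jaw": 0.33},
  {"xyz": [0,-0.002,0.095],"twist": [0,0,0],"jaw": 0.33},
  {"xyz": [0,-0.002,0.095],"twist": [0,0,0],"jaw": 0.33},
  {"xyz": [0,-0.002,0.095],"twist": [0,0,0],"jaw": 0},
  {"xyz": [0,-0.002,0.095],"twist": [0,0,0],"jaw": 0},
  {"xyz": [0,-0.002,0.095],"twist": [0,0,0],"jaw": 0},
  {"xyz": [0,-0.002,0.095],"twist": [0,0,0],"jaw": 0},
  {"xyz": [0,-0.002,0.095],"twist": [0,0,0],"jaw": 0},
  {"xyz": [0,-0.002,0.095],"twist": [0,0,0],"jaw": 0},
], squeeze=50)

```text
clock: 3.12
tcp_pos: [0.5748, 0.0433, 0.038]
orientation: [0.0, 0.995, -0.101, -0.001]
wrist_force: [-5.6, -0.9, -4.0]
finger_gap: 0.0078
```

Call:
servo_tool([
  {"xyz": [-0.001,0,0],"twist": [0,0,0],"jaw": 0},
  {"xyz": [-0.003,0,0],"twist": [0,0,0],"jaw": 0},
  {"xyz": [-0.007,0,0],"twist": [0,0,0],"jaw": 0},
  {"xyz": [-0.013,0,0],"twist": [0,0,0],"jaw": 0},
  {"xyz": [-0.02,0,0],"twist": [0,0,0],"jaw": 0},
  {"xyz": [-0.027,0,0],"twist": [0,0,0],"jaw": 0},
  {"xyz": [-0.034,0,0],"twist": [0,0,0],"jaw": 0},
  {"xyz": [-0.041,0,0],"twist": [0,0,0],"jaw": 0},
  {"xyz": [-0.048,0,0],"twist": [0,0,0],"jaw": 0},
  {"xyz": [-0.054,0,0],"twist": [0,0,0],"jaw": 0},
  {"xyz": [-0.058,0,0],"twist": [0,0,0],"jaw": 0},
  {"xyz": [-0.06,0,0],"twist": [0,0,0],"jaw": 0},
])

```text
clock: 4.12
tcp_pos: [0.5195, 0.0548, 0.038]
orientation: [0.001, 0.995, -0.101, 0.003]
wrist_force: [2.3, -4.9, -6.4]
finger_gap: 0.0077
```

Call:
servo_tool([
  {"xyz": [-0.002,0,0],"twist": [0,0,0],"jaw": 0},
  {"xyz": [-0.006,0,0],"twist": [0,0,0],"jaw": 0},
  {"xyz": [-0.012,0,0],"twist": [0,0,0],"jaw": 0},
  {"xyz": [-0.019,0,0],"twist": [0,0,0],"jaw": 0},
  {"xyz": [-0.026,0,0],"twist": [0,0,0],"jaw": 0},
  {"xyz": [-0.034,0,0],"twist": [0,0,0],"jaw": 0},
  {"xyz": [-0.042,0,0],"twist": [0,0,0],"jaw": 0},
  {"xyz": [-0.05,0,0],"twist": [0,0,0],"jaw": 0},
  {"xyz": [-0.057,0,0],"twist": [0,0,0],"jaw": 0},
  {"xyz": [-0.063,0,0],"twist": [0,0,0],"jaw": 0},
  {"xyz": [-0.067,0,0],"twist": [0,0,0],"jaw": 0},
  {"xyz": [-0.07,0,0],"twist": [0,0,0],"jaw": 0},
])

```text
clock: 5.12
tcp_pos: [0.4513, 0.0688, 0.038]
orientation: [0.001, 0.995, -0.101, 0.003]
wrist_force: [3.4, -4.3, -6.3]
finger_gap: 0.008
```

Call:
servo_tool([
  {"xyz": [-0.002,0,0],"twist": [0,0,0],"jaw": 0},
  {"xyz": [-0.005,0,0],"twist": [0,0,0],"jaw": 0},
  {"xyz": [-0.008,0,0],"twist": [0,0,0],"jaw": 0},
  {"xyz": [-0.011,0,0],"twist": [0,0,0],"jaw": 0},
  {"xyz": [-0.014,0,0],"twist": [0,0,0],"jaw": 0},
  {"xyz": [-0.016,0,0],"twist": [0,0,0],"jaw": 0},
  {"xyz": [-0.018,0,0],"twist": [0,0,0],"jaw": 0},
  {"xyz": [-0.018,0,0],"twist": [0,0,0],"jaw": 0},
])

```text
clock: 5.78
tcp_pos: [0.4335, 0.0725, 0.0379]
orientation: [0.001, 0.995, -0.101, 0.003]
wrist_force: [0.4, -4.6, -4.0]
finger_gap: 0.0083
```

Call:
servo_tool([
  {"xyz": [-0.002,0,0],"twist": [0,0,0],"jaw": 0},
  {"xyz": [-0.004,0,0],"twist": [0,0,0],"jaw": 0},
  {"xyz": [-0.006,0,0],"twist": [0,0,0],"jaw": 0},
  {"xyz": [-0.006,0,0],"twist": [0,0,0],"jaw": 0},
])

```text
clock: 6.12
tcp_pos: [0.4328, 0.0726, 0.0381]
orientation: [0.001, 0.995, -0.101, 0.007]
wrist_force: [15.8, -8.5, -22.8]
finger_gap: 0.008
```

Call:
servo_tool([
  {"xyz": [0.005,0,0],"twist": [0,0,0],"jaw": 0},
  {"xyz": [0.006,0,0],"twist": [0,0,0],"jaw": 0.33},
  {"xyz": [0.006,0,0],"twist": [0,0,0],"jaw": 0.33},
  {"xyz": [0.006,0,0],"twist": [0,0,0],"jaw": 0.33},
  {"xyz": [0.006,0,0],"twist": [0,0,0],"jaw": 0.33},
  {"xyz": [0.006,0,-0.02],"twist": [0,0,0],"jaw": 0.33},
  {"xyz": [0.006,0,-0.06],"twist": [0,0,0],"jaw": 0.33},
  {"xyz": [0.006,0,-0.1],"twist": [0,0,0],"jaw": 0.33},
  {"xyz": [0.006,0,-0.14],"twist": [0,0,0],"jaw": 0.33},
  {"xyz": [0.006,0,-0.18],"twist": [0,0,0],"jaw": 0.33},
  {"xyz": [0.006,0.01,-0.22],"twist": [0,0,0],"jaw": 1},
  {"xyz": [0.006,0.03,-0.22],"twist": [0,0,0],"jaw": 1},
])

```text
clock: 7.12
tcp_pos: [0.4286, 0.0448, 0.2643]
orientation: [-0.001, 0.995, -0.099, 0.007]
wrist_force: [1.2, -1.3, 0.2]
finger_gap: 0.0511
```

Call:
servo_tool([
  {"xyz": [0.04,0.03,0.0],"twist": [0,0,0],"jaw": 1},
  {"xyz": [0.08,0.03,0.0],"twist": [0,0,0],"jaw": 1},
  {"xyz": [0.09,0.03,0.0],"twist": [0,0,0],"jaw": 1},
  {"xyz": [0.09,0.03,0.0],"twist": [0,0,0],"jaw": 1},
  {"xyz": [0.09,0.03,0.0],"twist": [0,0,0],"jaw": 1},
])

```text
clock: 7.53
tcp_pos: [0.507, -0.0034, 0.2558]
orientation: [-0.0, 0.995, -0.101, -0.001]
wrist_force: [-0.4, 0.3, -1.0]
finger_gap: 0.0852
```

Run:
```python
from h import *
c=env.read_camera("wrist"); save(c,"wrist3.png"); np.savez("wrist3.npz",**c)
s=env.get_state(); print(s["clock"],s["tcp_pos"],s["finger_gap"],s["wrist_force"])
P=cloud(c); hsv=cv2.cvtColor(c["color"],cv2.COLOR_RGB2HSV)
m=((hsv[...,0]<6)|(hsv[...,0]>174))&(hsv[...,1]>180)&(hsv[...,2]>80)
k,l,st,ce=cv2.connectedComponentsWithStats(m.astype(np.uint8))
for i in range(1,k):
    if st[i,4]>400: print("red",st[i],ce[i],ray(c,*ce[i],.108),np.nanmedian(P[l==i],0))
print("handle exp",proj(c,[.433,.0725,.057]),"knob exp",proj(c,[.590,.0405,.168]))
```

```text
7.5833 [ 0.50630624 -0.0029902   0.2559522 ] 0.08552714837574538 [ 0.4438526   0.23191051 -0.19906915]
red [ 311   52   76   82 4829] [348.5879064   92.78132118] [0.54553834 0.0936285  0.108     ] [0.54554519 0.09368435 0.10807079]
handle exp (np.float64(228.52193550695372), np.float64(151.42696286860445)) knob exp (np.float64(441.17146288644665), np.float64(153.72887318287383))
```

View pics/wrist3.png

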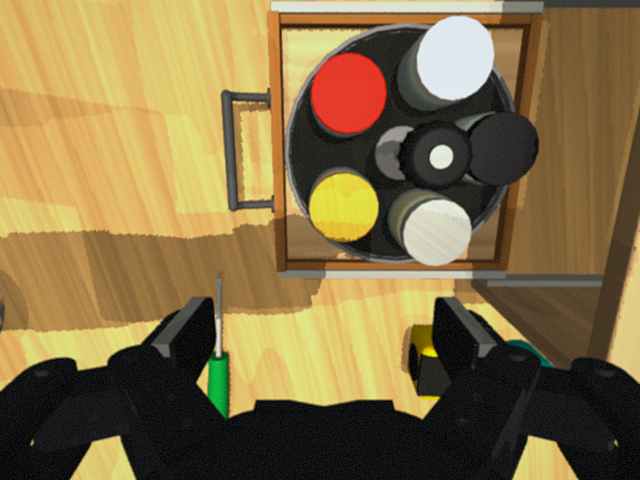

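The wrist view shows the tray fully out, the handle's middle at (231,150), the knob's dot at (441,156), the red lid at (349,93), and all five jars standing.

Run:
```python
from h import *
c=dict(np.load("wrist3.npz")); hs=c["color"].astype(int)
m=np.zeros((480,640),np.uint8); m[135:180,420:462]=(hs.min(2)>120)[135:180,420:462]
v,u=np.nonzero(m); k=ray(c,u.mean(),v.mean(),.168); print("dot",u.mean(),v.mean(),k)
a=np.array(k); red=np.array([.5455,.0936])
h=ray(c,231.5,149.5,.057); print("handle",h, "knob-handle",a-h,np.linalg.norm((a-h)[:2]),"front bearing from line",np.degrees(np.arctan2(*(h-a)[1::-1])))
d=red-a[:2]; print("red r",np.linalg.norm(d),"bearing",np.degrees(np.arctan2(d[1],d[0])),"front",180-11.55)
plan([a[0],a[1],0.131],-11.5)
```

```text
dot 440.9303370786517 156.48539325842697 [0.58965699 0.0388757  0.168     ]
handle [0.43612994 0.07360469 0.057     ] knob-handle [ 0.15352704 -0.03472898  0.111     ] 0.1574060211664617 front bearing from line 167.2537782418928
red r 0.0703177649849719 bearing 128.90003022382803 front 168.45
twist [-0.0001  0.0017 -0.0001] 0.1
twist [2.7000e-03 2.0000e-04 3.1415e+00] 180.0
shift [ 0.0735 -0.0576  0.1248] t 7.5833 q [-0.16  0.17 -0.07  1.32  0.    1.61]
```

Call:
servo_tool([
  {"xyz": [0.035,-0.028,0.0],"twist": [0,0,0],"jaw": 1},
  {"xyz": [0.0735,-0.0575,0.0],"twist": [0,0,0],"jaw": 1},
  {"xyz": [0.0735,-0.0575,0.0],"twist": [0,0,0],"jaw": 1},
  {"xyz": [0.0735,-0.0575,0.03],"twist": [0,0,0],"jaw": 1},
  {"xyz": [0.0735,-0.0575,0.06],"twist": [0,0,0],"jaw": 1},
  {"xyz": [0.0735,-0.0575,0.09],"twist": [0,0,0],"jaw": 1},
  {"xyz": [0.0735,-0.0575,0.115],"twist": [0,0,0],"jaw": 1},
  {"xyz": [0.0735,-0.0575,0.124],"twist": [0,0,0],"jaw": 1},
  {"xyz": [0.0735,-0.0575,0.124],"twist": [0,0,0],"jaw": 1},
])

```text
clock: 8.33
tcp_pos: [0.5877, 0.0391, 0.1301]
orientation: [0.0, 0.995, -0.1, -0.003]
wrist_force: [-0.7, 0.3, 0.3]
finger_gap: 0.0856
```

Call:
servo_tool([
  {"xyz": [0,0,0],"twist": [0,0,0],"jaw": 0.7},
  {"xyz": [0,0,0],"twist": [0,0,0],"jaw": 0.6},
  {"xyz": [0,0,0],"twist": [0,0,0],"jaw": 0.5},
  {"xyz": [0,0,0],"twist": [0,0,0],"jaw": 0.3},
  {"xyz": [0,0,0],"twist": [0,0,0],"jaw": 0.3},
  {"xyz": [0,0,0],"twist": [0,0,0],"jaw": 0.3},
  {"xyz": [0,0,0],"twist": [0,0,0],"jaw": 0.3},
], squeeze=40)

```text
clock: 8.92
tcp_pos: [0.5914, 0.0384, 0.1346]
orientation: [-0.0, 0.995, -0.1, 0.001]
wrist_force: [-2.7, 1.0, 5.8]
finger_gap: 0.0426
```

Call:
servo_tool([
  {"xyz": [0,0,0],"twist": [0,0,-0.02],"jaw": 0.3},
  {"xyz": [0,0,0],"twist": [0,0,-0.06],"jaw": 0.3},
  {"xyz": [0,0,0],"twist": [0,0,-0.12],"jaw": 0.3},
  {"xyz": [0,0,0],"twist": [0,0,-0.19],"jaw": 0.3},
  {"xyz": [0,0,0],"twist": [0,0,-0.26],"jaw": 0.3},
  {"xyz": [0,0,0],"twist": [0,0,-0.34],"jaw": 0.3},
  {"xyz": [0,0,0],"twist": [0,0,-0.42],"jaw": 0.3},
  {"xyz": [0,0,0],"twist": [0,0,-0.5],"jaw": 0.3},
  {"xyz": [0,0,0],"twist": [0,0,-0.57],"jaw": 0.3},
  {"xyz": [0,0,0],"twist": [0,0,-0.63],"jaw": 0.3},
  {"xyz": [0,0,0],"twist": [0,0,-0.67],"jaw": 0.3},
  {"xyz": [0,0,0],"twist": [0,0,-0.69],"jaw": 0.3},
])

```text
clock: 9.92
tcp_pos: [0.5922, 0.0385, 0.1346]
orientation: [0.0, 0.97, 0.243, 0.002]
wrist_force: [-0.6, 1.4, 5.3]
finger_gap: 0.0427
```

Call:
servo_tool([
  {"xyz": [0,0,0],"twist": [0,0,0],"jaw": 0.3},
  {"xyz": [0,0,0],"twist": [0,0,0],"jaw": 0.3},
  {"xyz": [0,0,0],"twist": [0,0,0],"jaw": 0.3},
])

```text
clock: 10.17
tcp_pos: [0.5922, 0.0385, 0.1346]
orientation: [0.0, 0.97, 0.242, 0.002]
wrist_force: [0.0, 1.7, 5.9]
finger_gap: 0.0426
```

Run:
```python
from h import *
ims=[]
for n in("wrist","top","side"):
    c=env.read_camera(n); np.savez(n+"4.npz",**c); P=cloud(c); ims.append(c["color"][:,:,::-1])
    hsv=cv2.cvtColor(c["color"],cv2.COLOR_RGB2HSV)
    m=((hsv[...,0]<7)|(hsv[...,0]>173))&(hsv[...,1]>170)&(hsv[...,2]>70)
    k,l,st,ce=cv2.connectedComponentsWithStats(m.astype(np.uint8))
    for i in range(1,k):
        if st[i,4]>100:
            r=ray(c,*ce[i],.108); d=r[:2]-[.5905,.0387]; print(n,st[i],ce[i],r,np.nanmedian(P[l==i],0)[2],np.linalg.norm(d),np.degrees(np.arctan2(d[1],d[0])))
s=env.get_state(); print(s["clock"],s["tcp_pos"],rot(s["orientation"]).as_matrix()[:,0],s["finger_gap"],s["wrist_force"])
cv2.imwrite("pics/fin1.png",np.hstack([cv2.resize(ims[0],(400,300)),cv2.resize(ims[1][100:340,160:480],(400,300))]))
```

```text
wrist [  148   127   124   122 11745] [209.43158791 186.98867603] [0.52308306 0.05389972 0.108     ] 0.10812321579414982 0.06910915267692065 167.29461766966887
side [300 272  29  19 361] [312.84764543 281.58171745] [0.51935068 0.06424935 0.108     ] 0.10730796911767493 0.07559759104607978 160.24704917704838
10.3167 [0.59223672 0.03846931 0.13463646] [0.88274891 0.46982898 0.0038841 ] 0.04263546343330901 [-0.00903936  1.11142216  5.4451373 ]
```

View pics/fin1.png

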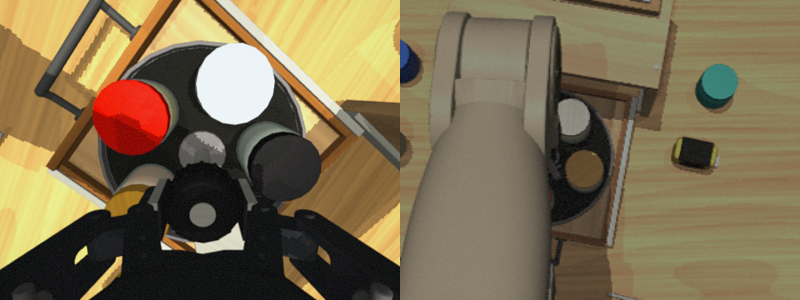

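Run:
```python
from h import *
for n in("wrist3","wrist4","side4","side0"):
    c=dict(np.load(n+".npz")); P=cloud(c); hsv=cv2.cvtColor(c["color"],cv2.COLOR_RGB2HSV)
    m=((hsv[...,0]<7)|(hsv[...,0]>173))&(hsv[...,1]>150)&(hsv[...,2]>50)&(P[...,2]>.1045)&(P[...,2]<.112)
    v,u=np.nonzero(m); Q=np.array([ray(c,a,b,.108)[:2] for a,b in zip(u,v)],np.float32)
    (x,y),r=cv2.minEnclosingCircle(Q); print(n,"circle",x,y,r,"mean",Q.mean(0))
    for k in ([.5905,.0387],[.5922,.0385],[.5900,.0405]): print("   bearing",k,np.degrees(np.arctan2(y-k[1],x-k[0])).round(2))
c=dict(np.load("wrist4.npz")); g=c["color"].astype(int)
w=np.zeros((480,640),np.uint8); w[310:375,290:355]=(g.min(2)>110)[310:375,290:355]
v,u=np.nonzero(w); print("dot",len(u),u.mean(),v.mean(),ray(c,u.mean(),v.mean(),.168))
# handle bar in wrist4: dark, near z .052
P=cloud(c); m=(abs(P[...,2]-.052)<.008)&(g.max(2)<90); m[:,280:]=0; m[200:]=0
v,u=np.nonzero(m); print("bar",len(u)); Q=P[m][:,:2]; fx=np.array([np.cos(np.radians(-11.55)),np.sin(np.radians(-11.55))]); fy=np.array([-fx[1],fx[0]])
a=np.array([.5905,.0387]); X=(Q-a)@fx; Y=(Q-a)@fy; s=(X<-.15)&(X>-.175); print(s.sum(),"bar x",np.median(X[s]),"y ends",np.percentile(Y[s],[1,99]))
c=dict(np.load("wrist3.npz")); g=c["color"].astype(int); P=cloud(c); m=(abs(P[...,2]-.052)<.008)&(g.max(2)<90); Q=P[m][:,:2]; X=(Q-a)@fx; Y=(Q-a)@fy; s=(X<-.15)&(X>-.175)&(abs(Y)<.08); print(s.sum(),"bar x",np.median(X[s]),"y ends",np.percentile(Y[s],[1,99]))
```

```text
wrist3 circle 0.5450257062911987 0.09313656389713287 0.02837323397397995 mean [0.54515386 0.09361872]
   bearing [0.5905, 0.0387] 129.87
   bearing [0.5922, 0.0385] 130.81
   bearing [0.59, 0.0405] 130.51
wrist4 circle 0.5232775807380676 0.05274493992328644 0.028513461351394653 mean [0.5228719  0.05349125]
   bearing [0.5905, 0.0387] 168.2
   bearing [0.5922, 0.0385] 168.32
   bearing [0.59, 0.0405] 169.6
side4 circle 0.5199302434921265 0.056382570415735245 0.029453735798597336 mean [0.52035505 0.05639281]
   bearing [0.5905, 0.0387] 165.93
   bearing [0.5922, 0.0385] 166.1
   bearing [0.59, 0.0405] 167.23
side0 circle 0.6826177835464478 0.06677811592817307 0.030422039330005646 mean [0.6839551  0.06705199]
   bearing [0.5905, 0.0387] 16.95
   bearing [0.5922, 0.0385] 17.37
   bearing [0.59, 0.0405] 15.84
dot 28 323.67857142857144 340.75 [0.59098583 0.03895928 0.168     ]
bar 3252
2554 bar x -0.15542720689277564 y ends [-0.05213996  0.05298609]
896 bar x -0.15833184237309608 y ends [-0.05176448  0.05266736]
```

Run:
```python
from h import *
a=dict(np.load("side0.npz"))["color"]; b=env.read_camera("side"); cv2.imwrite("pics/fin2.png",b["color"][180:430,90:490,::-1].repeat(2,0).repeat(2,1)); 
for n,(x0,x1,y0,y1) in dict(glue=(165,215,320,390),tape=(330,365,205,245),driver=(400,475,255,312)).items():
    print(n,np.abs(a[y0:y1,x0:x1].astype(int)-b["color"][y0:y1,x0:x1]).mean())
s=env.get_state(); print(s["clock"],s["qvel"].round(4),s["finger_gap"],s["wrist_force"])
```

```text
glue 8.348380952380952
tape 6.702857142857143
driver 21.41567251461988
10.3667 [ 0.0001  0.0008  0.001   0.002   0.0006 -0.0007] 0.042864270997049654 [-0.20061058  1.90265365  5.78576927]
```

View pics/fin2.png

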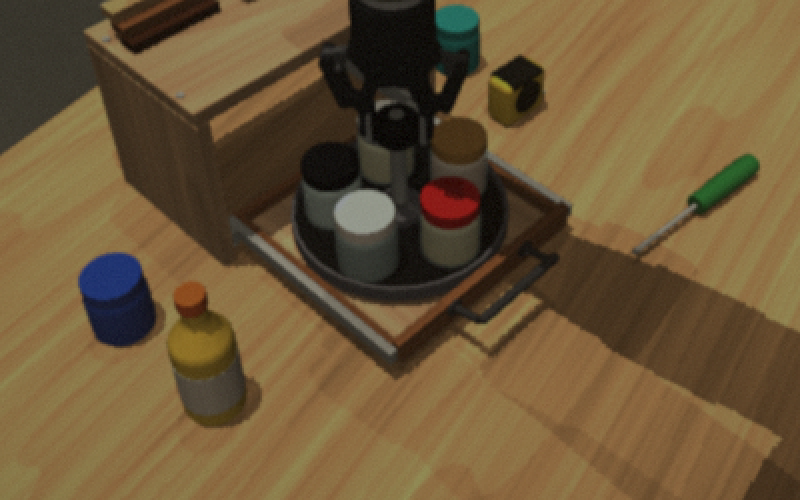

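The side view shows all five jars standing, the red one (450,222) at the front by the handle, and the knob (397,125) held. The glue, the driver and the tape are where they were; the larger pixel difference at the driver is the arm's shadow.

```bash
python3 -c "
from workcell import env
print(env.hand_in())"
```

```text
the job is handed in; nothing more can be done
None
```

I pulled the tray out to its stop, turned the carousel about 39.5° anticlockwise by the knob, and handed the job in still gripping the knob with the arm at rest. The job took about 10.4 s of the 64 s allowed.

- **Tray:** it moved about 0.145 m, and the pull force rose at the end as it met the stop.
- **Red jar:** the wrist camera puts it at a bearing of 168.2°, where the front is about 168.4°. The side camera reads about 166°. It also read about 4 mm off the wrist camera before the turn, so I trusted the wrist camera and made no correction. The jar could be off by 1 to 2°.
- **Grip:** the finger gap is 42.6 mm on the 44 mm knob, set to 40 N, with joint speeds near zero. The wrist force is about 6 N.
- **Other objects:** all five jars are standing. The glue and tape are unchanged in the side view. The screwdriver patch differed more in pixels, because of the arm's shadow, but it lies in the same place.

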